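# Lay the try square against the workpiece edge

## Robot

A 6-joint arm with a two-finger parallel gripper is mounted at the origin on the work surface. World frame = base frame: x ahead of the robot, y to its left, z up, the work surface at z = 0. Lengths are in m, angles in rad, forces in N, time in s.
With the tool pointing down it reaches from about 0.3 to 0.875 m from the base axis. Payload 6.4 kg.
Tool frame: the origin (TCP) lies between the finger pads; the fingertips stand robot.tcp_to_tips ahead of it and the grasp point (between the pads) lies 6 mm ahead of it (robot.tcp_to_tips is the distance from the TCP to the fingertips, in m); z points along the fingers, y is the line along which they close (so a half turn about z gives the same grasp; the last joint's range is limited). The gripper opens to 85 mm and grips with 20 to 120 N. Pads are 22 mm wide; open, the fingers measure 114 mm over their backs; the gripper's body (76 mm by 85 mm) begins 54 mm behind the grasp point. The pads swing forward as they close: fully open they stand 13 mm farther back than shut.
Start: joints at [0.926, 0.181, 1.607, -0, 1.354, -0.206], TCP at [0.244, 0.521, 0.256] pointing down, gripper open.
Joint ranges: [-2.99, 2.99], [-0.89, 2.07], [0.3, 2.58], [-1.14, 4.28], [0, 2.63], [-3.12, 3.12]. Speed limits (rad/s): [2.57, 2.57, 3.01, 3.14, 3.14, 3.14].

## Interface

Orientations are given as a unit quaternion [x, y, z, w].
In Python, from rig import status, camera, close_job, robot gives the robot as it stands.
- The arm moves only by the tool step_arm, never from a script. Its argument "rows" is a list of rows, each an object of numbers: "rx", "ry", "rz": the turn, a rotation vector about the tool's x, y, z as a fraction of full scale; "dx", "dy", "dz": the shift along the tool's x, y, z as a fraction of full scale; "claw": the opening, from 0 (shut) to 1 (fully open). In form: [{"rx": .., "ry": .., "rz": .., "dx": .., "dy": .., "dz": .., "claw": ..}, ...]. A call has 1 to 10 rows; each row shifts and turns the commanded pose from where the row before left it, along the tool's axes as they then stand; what a row does not reach is not made up. Full scale, the value 1, is 300 mm for a shift and 1.5 rad for a turn. A row lasts 1/8 s, in which the tool goes at most 62.5 mm and 10.7 degrees, less where a joint would pass 70% of its speed; a pose out of reach is approached as far as the arm can. A call with a number of a shift or a turn outside -1 to 1 is refused whole. A call with a gripper value outside its range is refused whole. The fingers move at their own pace and stop on an object; "grip_force" is the grip in N (left out, the last holds). Time passes only in rows, so rows that do not move let the fingers close. It gives the time, the measured TCP pose, the force, the opening and the grip force at its end, in the units of the state.
- status.observe(): the state, without advancing time (a new reading comes with each control period).
- camera(name): name is "scene" or "top" or "wrist"; returns a dict with "image" (480x640x3 uint8, blue, green, red), "z_map" (480x640 float32, m along the optical axis (not along the pixel's ray), 0 where there is no reading), "mtx" (3x3 intrinsics, pixels), "world_to_cam" (4x4, takes a point from world to camera coordinates). Camera axes: x right, y up, looking along -z (the intrinsics and any distortion apply to the point x, -y, -z); pixel columns grow to the right and rows downward; lengths in m; the calibration is good to about 2 mm. A picture is of the moment at which its call begins.
- close_job(): hands the job in; it is judged then, once.
The state is a dict: "clock": time; "qpos": joint angles; "qvel": joint speeds; "tau": joint torques, N m; "ee_pos": TCP position; "eef_rot": TCP orientation; "wrist_force": force on the tool from outside, world axes, zero at the start; "moment": the same for the moment, N m; "width": finger opening in m; "finger_force": force on a finger pad.
Only numpy, scipy, OpenCV 4.12 (cv2) and the standard library are available. Lean on these libraries where they do the work, as an engineer would, in place of code of your own. Each camera call takes 0.05 s, during which the arm holds its last target. There are 200 camera calls.

## Task

Set the steel try square up for marking out: stand its thick stock on the ledge of the base plate with its inner face flush along the front edge of the clamped aluminium workpiece (the long unclamped edge nearest the robot) and its thin blade reaching across the workpiece between the two pins. Leave it there, and do not shift the canister, cap, parallel bar, bottle or cup that stand about.

Things in the scene. Friction and masses are not known exactly. Their poses are not given: they have to be found in the camera images.
- square: Loose bare-steel try square, about 0.45 kg, L-shaped from above, standing on its thick stock: block 24 (x) x 100 (y) x 46 mm tall. Grip the stock across x from above, beside the blade. Thin blade sticks out level from the stock's inner (+x) face near its +y end (see blade). Origin: centre of the stock's underside, z up.
- face_a (a point): Bottom corner of the square's inner face at the stock end far from the blade: (12, -50, 0) mm in the square's frame; same axes.
- face_b (a point): Bottom corner of the square's inner face at the blade end of the stock: (12, 50, 0) mm in the square's frame; same axes.
- blade (a point): Point (97, 35, 20) mm in the square's frame, on the centre line of the blade's underside. Blade: 120 mm long (x 12 to 132), 25 mm wide (y 22.5 to 47.5), 3 mm thick (z 20 to 23); same axes.
- fixture: Fixed. Dark steel base plate on the bench, x -55 to 180, y -115 to 115, z 0 to 12 mm; on it the workpiece, an aluminium plate x 0 to 130, y -100 to 100, z 12 to 30 mm. Origin: on the bench below the middle of the workpiece's front edge (long, unclamped, nearest the robot); x points into the workpiece, z up. Two strap clamps on its far corners: x 105 to 170, |y| 67 to 93, up to z 72.
- edge (a point): Middle of the workpiece's front long edge, at its top: (0, 0, 30) mm in the fixture's frame; same axes. In front of it the base plate shows as a ledge 55 mm wide.
- pin_a (a point): Foot of one of the workpiece's two upright steel pins, 16 mm in diameter, 30 mm tall: (85, -50, 30) mm in the fixture's frame.
- pin_b (a point): Foot of the other pin, same size: (85, 50, 30) mm in the fixture's frame.
- canister: closed dark steel canister, 54 mm across, 64 mm tall; origin on its underside. A bystander, free to be knocked.
- cap: loose dark steel screw cap, 54 mm across, 22 mm tall; origin on its underside. A bystander, free to be knocked.
- parallel: plain straight steel bar without a blade, 150 x 22 x 30 mm tall, long along its own y; origin on its underside. A bystander, free to be knocked.
- bottle: clear drinking bottle, 66 mm across, 200 mm tall; origin on its underside. A bystander, free to be knocked.
- cup: open white plastic cup, 76 mm across, 80 mm tall; origin on its underside. A bystander, free to be knocked.
Things that resemble listed ones, but are neither listed nor needed, are in the scene too. Leave any brown look-alike of the square alone.

How it is judged:
By the outcome, as a careful person would: the job done as asked, in the order asked, and still so for the second after the job is handed in, with the robot touching nothing.
It also fails if it takes over 53 s, if anything falls off the work surface, if the arm or the gripper's body presses on something with over 40 N, if the wrist force passes 120 N, or if a joint passes its speed limit or range.

## Working session

There is one attempt and no reset: what is moved stays moved. The work goes in short steps, Python scripts to look and compute and a tool call to move; the robot and the scene stay as the last step left them, time stands still between calls to the robot, and variables do not carry over. Pictures are saved under pics/ and viewed, at most 10 in all, crops included, and the job is handed in when it is done.

Besides the shell and the picture viewer there is one more tool, called as name(argument=value, ...), one argument or row to a line, values as JSON. step_arm: Moves the arm, as the interface text tells. Its arguments: {"type":"object","properties":{"rows":{"type":"array","items":{"type":"object","properties":{"rx":{"type":"number"},"ry":{"type":"number"},"rz":{"type":"number"},"dx":{"type":"number"},"dy":{"type":"number"},"dz":{"type":"number"},"claw":{"type":"number"}}}},"grip_force":{"type":"number"}},"required":["rows"]}

```bash
mkdir -p pics; ls; cat > h.py <<'E'
import numpy as np, cv2, pickle
from rig import status, camera, robot
def snap(n,f):
    c=camera(n); pickle.dump(c,open(f'{n}.pkl','wb')); cv2.imwrite(f'pics/{f}.png',c['image']); return c
def load(n): return pickle.load(open(f'{n}.pkl','rb'))
def ray(c,uv):
    K=c['mtx'];W=c['world_to_cam'];R=W[:3,:3];t=W[:3,3]
    p=cv2.undistortPoints(np.float64(uv).reshape(-1,1,2),K,c.get('dist')).reshape(-1,2)
    d=np.c_[p[:,0],-p[:,1],-np.ones(len(p))]
    return -R.T@t, d@R
def onz(c,uv,z):
    o,d=ray(c,uv); return o+d*((z-o[2])/d[:,2])[:,None]
def dep(c,uv):
    o,d=ray(c,uv); return np.array([o+dd*c['z_map'][int(round(v)),int(round(u))] for dd,(u,v) in zip(d,uv)])
def proj(c,P):
    W=c['world_to_cam'];q=np.atleast_2d(P)@W[:3,:3].T+W[:3,3];K=c['mtx']
    return np.c_[K[0,0]*q[:,0]/-q[:,2]+K[0,2],K[1,1]*-q[:,1]/-q[:,2]+K[1,2]]
E
python3 - <<'E'
from h import *
for n in('top','scene'):
    c=snap(n,n+'1'); print(c.keys(),c['mtx'],c['world_to_cam'].round(3))
print(robot, getattr(robot,'tcp_to_tips',None)); print(status.observe())
E
```

```text
pics
dict_keys(['image', 'z_map', 'mtx', 'world_to_cam']) [[491.13185667   0.         314.3720257 ]
 [  0.         491.13185667 238.22384052]
 [  0.           0.           1.        ]] [[-1.500e-02 -1.000e+00 -4.000e-03 -3.000e-03]
 [ 9.780e-01 -1.600e-02  2.060e-01 -5.400e-01]
 [-2.060e-01 -1.000e-03  9.780e-01 -1.248e+00]
 [ 0.000e+00  0.000e+00  0.000e+00  1.000e+00]]
dict_keys(['image', 'z_map', 'mtx', 'world_to_cam']) [[492.58956862   0.         319.0869222 ]
 [  0.         492.58956862 243.4791884 ]
 [  0.           0.           1.        ]] [[ 0.829  0.559 -0.013 -0.454]
 [-0.409  0.622  0.668  0.169]
 [ 0.382 -0.548  0.744 -1.342]
 [ 0.     0.     0.     1.   ]]
<Robot object at 0x7f88a9088050> 0.025
{'clock': 0.1, 'qpos': array([ 9.25681226e-01,  1.81490919e-01,  1.60789285e+00, -3.05616635e-05,
        1.35381326e+00, -2.06314297e-01]), 'qvel': array([-0.00111068, -0.00160331, -0.00193006,  0.00134156,  0.00069417,
       -0.00040615]), 'tau': array([ 2.02034971e-03, -4.45875120e+01, -3.52241600e+01, -8.63248852e-05,
        3.97049662e-03, -3.31846798e-05]), 'ee_pos': array([0.24400995, 0.52015238, 0.25546795]), 'eef_rot': array([ 2.17641145e-01,  9.76028528e-01, -7.36749183e-04, -3.17692806e-04]), 'wrist_force': array([ 0.54017288,  1.4348796 , -0.36979319]), 'moment': array([ 0.02736256,  0.03902692, -0.00926094]), 'finger_force': 0.0, 'width': 0.08537711755226979}
```

View pics/top1.png

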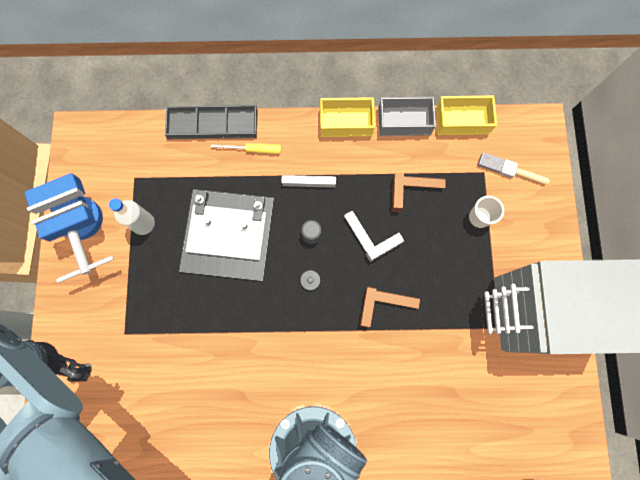

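View pics/scene1.png

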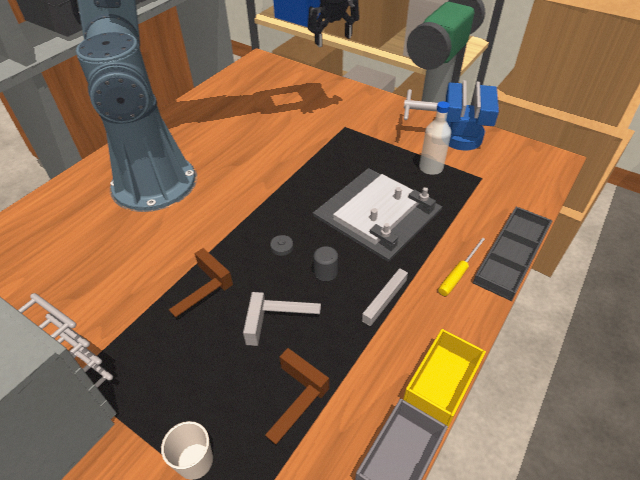

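Candidates for the square, in top-view pixels: the bare-steel L at (372,238), brown look-alikes at (415,187) and (390,302), and the parallel bar at (308,182), which has no blade. I choose the steel L. Scene view: its stock is near (254,318) and its blade runs to (320,308). The fixture is at (228,235) top. Next I'll do a close crop and measure.

```bash
python3 - <<'E'
from h import *
c=load('top'); im=c['image']
a=cv2.resize(im[195:275,330:420],None,fx=6,fy=6,interpolation=cv2.INTER_CUBIC)
b=cv2.resize(load('scene')['image'][280:355,235:330],None,fx=5,fy=5,interpolation=cv2.INTER_CUBIC)
b=cv2.copyMakeBorder(b[:480],0,max(0,480-b.shape[0]),0,0,cv2.BORDER_CONSTANT)
f=cv2.resize(im[182:285,175:280],None,fx=4,fy=4,interpolation=cv2.INTER_CUBIC)
cv2.imwrite('pics/crop1.png',np.hstack([a[:, :],b])[:, :1020][:, ::1] if 0 else cv2.resize(np.hstack([a,b]),(800,int(480*800/(a.shape[1]+b.shape[1])))))
cv2.imwrite('pics/crop2.png',f)
v,u=np.mgrid[0:480,0:640]; uv=np.c_[u.ravel(),v.ravel()]
o,d=ray(c,uv); P=(o+d*c['z_map'].reshape(-1,1)).reshape(480,640,3); np.save('P.npy',P)
def box(m,name):
    ct=max(cv2.findContours(m.astype(np.uint8),0,2)[0],key=cv2.contourArea)
    return ct
bright=im.min(2)>140
roi=np.zeros_like(bright); roi[200:270,335:415]=1
z=P[...,2]
print('z on L', [ (q,P[q[1],q[0]].round(3)) for q in [(352,218),(360,233),(368,247),(375,253),(388,246),(400,239)]])
for nm,lo,hi in(('stock',.036,.06),('blade',.014,.034)):
    m=bright&roi&(z>lo)&(z<hi); q=P[m][:,:2].astype(np.float32)*1000
    print(nm,m.sum(),cv2.minAreaRect(q),np.median(z[m]))
print('bench z',np.median(z[290:320,200:300]))
roi=np.zeros_like(bright); roi[185:285,178:276]=1
m=roi&(z>.022)&(z<.037)&bright; q=P[m][:,:2].astype(np.float32)*1000
print('wp',m.sum(),cv2.minAreaRect(q),np.median(z[m]))
m=roi&(z>.006)&(z<.037); q=P[m][:,:2].astype(np.float32)*1000
print('base',m.sum(),cv2.minAreaRect(q))
for nm,p in dict(canister=(311,230),cap=(310,281),bottle=(135,215),cup=(487,210),par=(308,182)).items(): print(nm,P[p[1],p[0]].round(3))
E
```

```text
z on L [((352, 218), array([ 0.602, -0.116,  0.022])), ((360, 233), array([ 0.56 , -0.137,  0.021])), ((368, 247), array([ 0.52 , -0.157,  0.022])), ((375, 253), array([ 0.5  , -0.173,  0.044])), ((388, 246), array([ 0.518, -0.208,  0.042])), ((400, 239), array([ 0.536, -0.24 ,  0.048]))]
stock 355 ((552.7332153320312, -221.18548583984375), (67.49598693847656, 177.4775848388672), 58.817264556884766) 0.04430608962245075
blade 401 ((568.6275634765625, -167.51031494140625), (144.20449829101562, 91.84912109375), 29.399646759033203) 0.021603565796864288
bench z -0.0007530817798075962
wp 3221 ((585.8262329101562, 226.949462890625), (201.65530395507812, 168.16592407226562), 82.93013763427734) 0.028809060211843596
base 6324 ((570.4911499023438, 233.67726135253906), (260.6133117675781, 275.3197021484375), 89.11493682861328)
canister [ 0.562 -0.003  0.057]
cap [0.43  0.002 0.022]
bottle [0.592 0.441 0.13 ]
cup [ 0.623 -0.494  0.007]
par [0.705 0.003 0.03 ]
```

View pics/crop1.png

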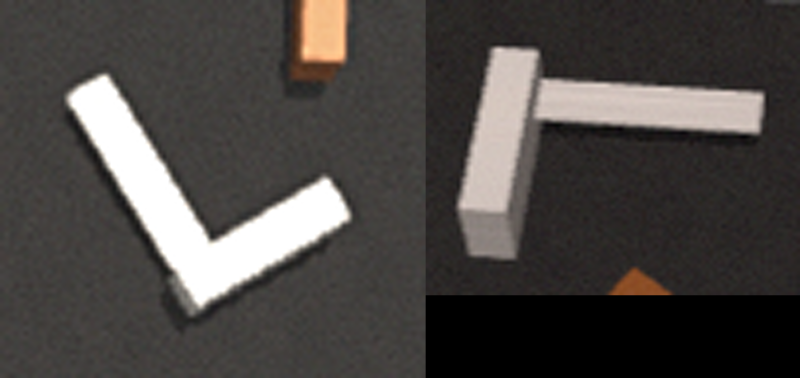

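View pics/crop2.png

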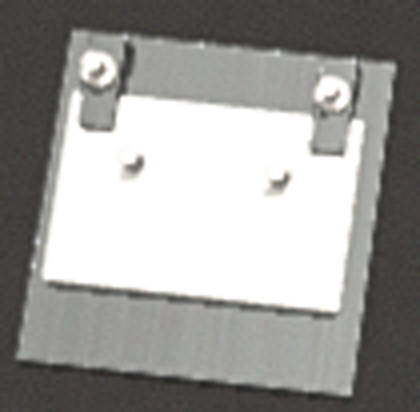

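The crops confirm it. The thick stock runs from the corner, crop (205,290), to the right at (335,195). The blade goes up-left to (85,90), so the square isn't mirrored. On the fixture, the front edge runs from crop (43,283) to (337,313), with the ledge below it. Next I'll fit the edges.

```bash
cat > fit.py <<'E'
from h import *
def rect(c,mask,z):
    ct=max(cv2.findContours(mask.astype(np.uint8),0,cv2.CHAIN_APPROX_NONE)[0],key=cv2.contourArea).reshape(-1,2)
    return onz(c,ct,z)[:,:2].astype(np.float32)*1000, ct
E
python3 - <<'E'
from fit import *
c=load('top'); g=c['image'].min(2); P=np.load('P.npy'); z=P[...,2]
sm=lambda x0,x1,y0,y1:(lambda r:(r.__setitem__((slice(y0,y1),slice(x0,x1)),True),r)[1])(np.zeros(g.shape,bool))
print('gray samples wp',g[255,215:218],'ledge',g[268,215:218],'front col',g[248:266,222],'stock col',g[238:262,388])
# workpiece
m=sm(178,276,185,285)&(g>200)&(z>0.02)
q,ct=rect(c,m,.030); r=cv2.minAreaRect(q); print('wp',r)
# front edge: per-column subpixel crossing
pts=[]
for u in range(192,256):
    col=g[245:266,u].astype(float); k=np.where((col[:-1]>210)&(col[1:]<=210))[0]
    if len(k): k=k[-1]; pts.append((u,245+k+(col[k]-210)/(col[k]-col[k+1])))
e=onz(c,pts,.030)[:,:2]; vx,vy,x0,y0=cv2.fitLine(np.float32(e),cv2.DIST_HUBER,0,1e-4,1e-4).ravel()
print('edge dir yaw of y axis-90',np.degrees(np.arctan2(-vx,vy)) if vy>0 else np.degrees(np.arctan2(vx,-vy)),x0,y0,'mid px',len(pts))
for n,uv in(('pinL',(175+133/4,182+158/4)),('pinR',(175+279/4,182+175/4))): print(n,onz(c,[uv],.06))
print('corners top front',onz(c,[(185.75,252.75),(259.25,260.25)],.03))
# stock: top mask / blade
L=sm(335,415,200,270)&(g>200)
hi=L&(z>.036); lo=L&(z<.032)&(z>.012)
k=np.ones((2,2),np.uint8)
hi=cv2.morphologyEx(hi.astype(np.uint8),cv2.MORPH_OPEN,np.ones((3,3),np.uint8)); lo=cv2.morphologyEx(lo.astype(np.uint8),cv2.MORPH_OPEN,np.ones((3,3),np.uint8))
q,ct=rect(c,hi,.046); print('stock',cv2.minAreaRect(q),cv2.boxPoints(cv2.minAreaRect(q)))
q,ct=rect(c,lo,.023); print('blade',cv2.minAreaRect(q),cv2.boxPoints(cv2.minAreaRect(q)))
E
```

```text
gray samples wp [137 143 161] ledge [155 153 151] front col [255 255 255 255 255 255 255 249 119 108 161 163 158 161 163 162 163 160] stock col [161 255 255 255 255 255 255 255 255 255 255 255 151  67  41  46  66  64
  62  65  59  62  65  62]
wp ((566.9598388671875, 228.66969299316406), (201.08755493164062, 130.8568115234375), 82.80287170410156)
edge dir yaw of y axis-90 -7.33241 0.50221145 0.23362032 mid px 64
pinL [[0.58925329 0.27073411 0.06      ]]
pinR [[0.57601126 0.17308471 0.06      ]]
corners top front [[0.51095398 0.33559354 0.03      ]
 [0.48731903 0.13716519 0.03      ]]
stock ((517.8555297851562, -200.34811401367188), (24.53780746459961, 100.12969970703125), 29.255640029907227) [[ 482.6845  -162.66504]
 [ 531.6186  -250.02298]
 [ 553.02655 -238.03119]
 [ 504.09247 -150.67325]]
blade ((564.8394775390625, -134.0264434814453), (117.13407897949219, 25.425018310546875), 29.33920669555664) [[ 507.5557   -151.64114 ]
 [ 520.0135   -173.805   ]
 [ 622.1233   -116.41174 ]
 [ 609.66547   -94.247894]]
```

The measured sizes match: stock 100.1×24.5, blade 25.4 wide, workpiece 201×131. The square's yaw is 29.3° and the fixture's is about -7.25°. I'll turn the tool first.

step_arm(
  rows=[
    {"rz":0.104,"claw":1},
    {"rz":0.104,"claw":1},
    {"rz":0.103,"claw":1},
    {"rz":0.103,"claw":1},
    {"claw":1},
  ],
)

```text
invalid input at $.rows[0]: expected keys rx, ry, rz, dx, dy, dz, claw
```

```bash
cat > go.py <<'E'
import sys
from h import *
from scipy.spatial.transform import Rotation as R
s=status.observe(); r=R.from_quat(s['eef_rot'])
def go(t,yaw,label=''):   # yaw of tool y, deg
    a=np.radians(yaw); Y=np.array([np.cos(a),np.sin(a),0])
    if Y@r.as_matrix()[:,1]<0: Y=-Y
    Z=np.array([0,0,-1.]); T=R.from_matrix(np.c_[np.cross(Y,Z),Y,Z])
    print(label,'shift frac tool',(r.inv().apply(np.array(t)-s['ee_pos'])/.3).round(4),'turn frac',((r.inv()*T).as_rotvec()/1.5).round(4))
def st(): print('t',round(s['clock'],2),s['ee_pos'].round(4),'yawY',np.degrees(np.arctan2(*r.as_matrix()[[1,0],1])).round(2),'F',s['wrist_force'].round(1),'w',s['width'].round(4),s['finger_force'],'q',s['qpos'].round(2))
if len(sys.argv)>4: st(); go([float(x) for x in sys.argv[1:4]],float(sys.argv[4]))
E
python3 go.py .5218 -.2073 .16 29.3
```

```text
Traceback (most recent call last):
  File "go.py", line 11, in <module>
    if len(sys.argv)>4: st(); go([float(x) for x in sys.argv[1:4]],float(sys.argv[4]))
                        ~~^^
  File "go.py", line 10, in st
    def st(): print('t',round(s['clock'],2),s['ee_pos'].round(4),'yawY',np.degrees(np.arctan2(*r.as_matrix()[[1,0],1])).round(2),'F',s['wrist_force'].round(1),'w',s['width'].round(4),s['finger_force'],'q',s['qpos'].round(2))
                                                                                                                                                                   ^^^^^^^^^^^^^^^^
AttributeError: 'float' object has no attribute 'round'
```

step_arm(
  rows=[
    {"rx":0,"ry":0,"rz":0.104,"dx":0,"dy":0,"dz":0,"claw":1},
    {"rx":0,"ry":0,"rz":0.104,"dx":0,"dy":0,"dz":0,"claw":1},
    {"rx":0,"ry":0,"rz":0.103,"dx":0,"dy":0,"dz":0,"claw":1},
    {"rx":0,"ry":0,"rz":0.103,"dx":0,"dy":0,"dz":0,"claw":1},
    {"rx":0,"ry":0,"rz":0,"dx":0,"dy":0,"dz":0,"claw":1},
  ],
)

```text
clock: 0.72
ee_pos: [0.2441, 0.5203, 0.2558]
eef_rot: [0.505, 0.863, -0.0, -0.0]
wrist_force: [0.1, -0.3, 0.1]
width: 0.0855
finger_force: 0.0
```

```bash
sed -i "s/s\['width'\].round(4)/round(s['width'],4)/" go.py; python3 go.py .5218 -.2073 .16 29.3
```

```text
t 0.72 [0.2441 0.5203 0.2558] yawY 29.36 F [ 0.1 -0.3  0.1] w 0.0855 0.0 q [ 0.93  0.18  1.61 -0.    1.35  0.41]
 shift frac tool [-2.5676 -0.382   0.3207] turn frac [-0.0006  0.0003  0.0007]
```

step_arm(
  rows=[
    {"rx":0,"ry":0,"rz":0,"dx":-0.18,"dy":-0.027,"dz":0.01,"claw":1},
    {"rx":0,"ry":0,"rz":0,"dx":-0.18,"dy":-0.027,"dz":0.01,"claw":1},
    {"rx":0,"ry":0,"rz":0,"dx":-0.18,"dy":-0.027,"dz":0.02,"claw":1},
    {"rx":0,"ry":0,"rz":0,"dx":-0.18,"dy":-0.027,"dz":0.02,"claw":1},
    {"rx":0,"ry":0,"rz":0,"dx":-0.18,"dy":-0.027,"dz":0.02,"claw":1},
    {"rx":0,"ry":0,"rz":0,"dx":-0.18,"dy":-0.027,"dz":0.02,"claw":1},
    {"rx":0,"ry":0,"rz":0,"dx":-0.18,"dy":-0.027,"dz":0.02,"claw":1},
    {"rx":0,"ry":0,"rz":0,"dx":-0.18,"dy":-0.027,"dz":0.02,"claw":1},
    {"rx":0,"ry":0,"rz":0,"dx":-0.18,"dy":-0.027,"dz":0.02,"claw":1},
    {"rx":0,"ry":0,"rz":0,"dx":-0.18,"dy":-0.027,"dz":0.02,"claw":1},
  ],
)

```text
clock: 1.98
ee_pos: [0.4381, 0.0081, 0.2023]
eef_rot: [0.504, 0.864, 0.0, 0.0]
wrist_force: [-0.2, -0.0, 0.5]
width: 0.0856
finger_force: 0.0
```

step_arm(
  rows=[
    {"rx":0,"ry":0,"rz":0,"dx":-0.18,"dy":-0.027,"dz":0.03,"claw":1},
    {"rx":0,"ry":0,"rz":0,"dx":-0.18,"dy":-0.027,"dz":0.03,"claw":1},
    {"rx":0,"ry":0,"rz":0,"dx":-0.18,"dy":-0.027,"dz":0.03,"claw":1},
    {"rx":0,"ry":0,"rz":0,"dx":-0.18,"dy":-0.027,"dz":0.03,"claw":1},
    {"rx":0,"ry":0,"rz":0,"dx":0,"dy":0,"dz":0,"claw":1},
    {"rx":0,"ry":0,"rz":0,"dx":0,"dy":0,"dz":0,"claw":1},
  ],
)

```text
clock: 2.72
ee_pos: [0.5145, -0.1938, 0.1658]
eef_rot: [0.505, 0.863, 0.0, -0.001]
wrist_force: [0.3, 0.2, 0.4]
width: 0.0854
finger_force: 0.0
```

```bash
python3 go.py .5218 -.2073 .16 29.3; python3 -c "
from h import *
c=snap('wrist','w1');print(c['world_to_cam'].round(3),proj(c,[[.5179,-.2003,.046]]))"
```

```text
t 2.73 [ 0.5145 -0.1938  0.1658] yawY 29.36 F [0.3 0.2 0.4] w 0.0854 0.0 q [-0.58  0.23  1.75  0.    1.17 -1.09]
 shift frac tool [-0.051  -0.0008  0.0191] turn frac [-0.0003 -0.0011  0.0007]
[[ 0.871  0.49   0.    -0.353]
 [-0.464  0.824 -0.325  0.412]
 [-0.159  0.283  0.946 -0.158]
 [ 0.     0.     0.     1.   ]] [[321.84450938 250.71291785]]
```

View pics/w1.png

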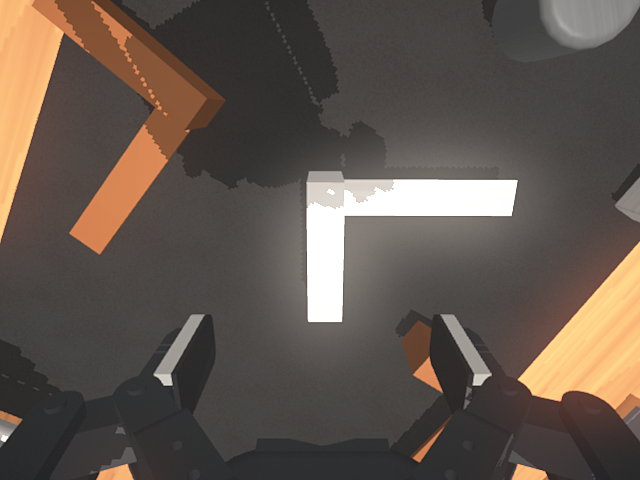

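The wrist view shows the stock at columns 307–344, rows 182–322, centred between the fingers (about column 325). Its blade runs right to column 517. I'll check its position.

```bash
python3 - <<'E'
from h import *
c=load('wrist'); p=onz(c,[(307.5,321.5),(342.5,321.5),(307.5,182),(344,182)],.046)[:,:2]*1000
print(p.round(1)); m=(p[0]+p[1])/2; n=(p[2]+p[3])/2; d=n-m
print('end',m,'len',np.linalg.norm(d),'width',np.linalg.norm(p[1]-p[0]),'yaw',np.degrees(np.arctan2(-d[0],d[1])),'centre',m+50*d/np.linalg.norm(d))
E
python3 go.py .5218 -.2073 .05 29.3
```

```text
[[ 535.4 -252.4]
 [ 557.2 -240.1]
 [ 487.4 -164.5]
 [ 507.4 -153.3]]
end [ 546.32900561 -246.24698815] len 100.09856371463121 width 24.973093084560876 yaw 29.243361922152292 centre [ 521.9029979  -202.61935759]
t 2.77 [ 0.5146 -0.1933  0.1661] yawY 29.39 F [0.7 1.1 0.3] w 0.0853 0.0 q [-0.58  0.22  1.75  0.    1.17 -1.09]
 shift frac tool [-0.0527 -0.0019  0.3869] turn frac [-0.0002 -0.0007  0.001 ]
```

step_arm(
  rows=[
    {"rx":0,"ry":0,"rz":0,"dx":-0.059,"dy":0.002,"dz":0.06,"claw":1},
    {"rx":0,"ry":0,"rz":0,"dx":0,"dy":0,"dz":0.08,"claw":1},
    {"rx":0,"ry":0,"rz":0,"dx":0,"dy":0,"dz":0.08,"claw":1},
    {"rx":0,"ry":0,"rz":0,"dx":0,"dy":0,"dz":0.08,"claw":1},
    {"rx":0,"ry":0,"rz":0,"dx":0,"dy":0,"dz":0.06,"claw":1},
    {"rx":0,"ry":0,"rz":0,"dx":0,"dy":0,"dz":0.027,"claw":1},
    {"rx":0,"ry":0,"rz":0,"dx":0,"dy":0,"dz":0,"claw":1},
    {"rx":0,"ry":0,"rz":0,"dx":0,"dy":0,"dz":0,"claw":1},
  ],
)

```text
clock: 3.78
ee_pos: [0.5249, -0.2098, 0.0511]
eef_rot: [0.505, 0.863, -0.0, 0.001]
wrist_force: [0.2, 0.3, -0.6]
width: 0.0854
finger_force: 0.0
```

```bash
python3 go.py .5238 -.2085 .05 29.3
```

```text
t 3.77 [ 0.5249 -0.2098  0.0511] yawY 29.29 F [ 0.2  0.3 -0.6] w 0.0854 0.0 q [-0.59  0.43  1.76 -0.    0.95 -1.1 ]
 shift frac tool [ 0.0055 -0.0011  0.0037] turn frac [ 0.0005  0.0009 -0.0001]
```

step_arm(
  grip_force=60,
  rows=[
    {"rx":0,"ry":0,"rz":0,"dx":0,"dy":0,"dz":0,"claw":0.5},
    {"rx":0,"ry":0,"rz":0,"dx":0,"dy":0,"dz":0,"claw":0.3},
    {"rx":0,"ry":0,"rz":0,"dx":0,"dy":0,"dz":0,"claw":0},
    {"rx":0,"ry":0,"rz":0,"dx":0,"dy":0,"dz":0,"claw":0},
    {"rx":0,"ry":0,"rz":0,"dx":0,"dy":0,"dz":0,"claw":0},
    {"rx":0,"ry":0,"rz":0,"dx":0,"dy":0,"dz":0,"claw":0},
    {"rx":0,"ry":0,"rz":0,"dx":0,"dy":0,"dz":0,"claw":0},
    {"rx":0,"ry":0,"rz":0,"dx":0,"dy":0,"dz":0,"claw":0},
  ],
)

```text
clock: 4.78
ee_pos: [0.5246, -0.2096, 0.0506]
eef_rot: [0.505, 0.863, 0.0, 0.0]
wrist_force: [0.8, 1.5, 6.2]
width: 0.0231
finger_force: 59.8
```

```bash
python3 go.py .5238 -.2085 .05 29.3; python3 -c "
from h import *
c=snap('wrist','w2')"
```

```text
t 4.78 [ 0.5246 -0.2096  0.0506] yawY 29.28 F [0.8 1.5 6.2] w 0.0231 59.809260964393616 q [-0.59  0.43  1.76  0.    0.95 -1.1 ]
 shift frac tool [ 0.0045 -0.0005  0.0018] turn frac [ 0.0003  0.0004 -0.0003]
```

View pics/w2.png

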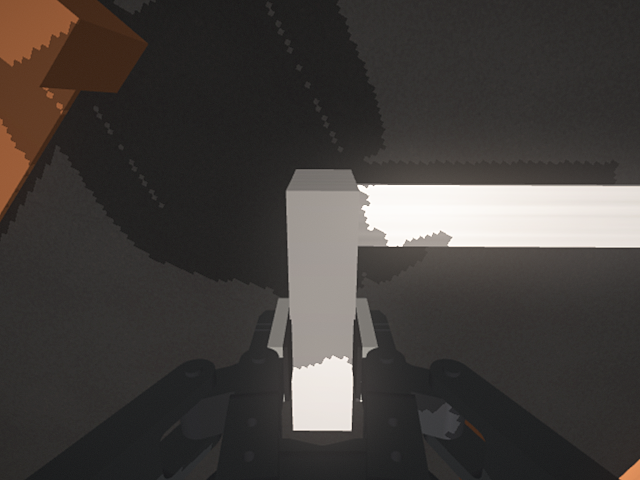

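Gripped: the stock sits between the pads and the width reads 23 mm. Lift, then turn.

step_arm(
  rows=[
    {"rx":0,"ry":0,"rz":0,"dx":0,"dy":0,"dz":-0.03,"claw":0},
    {"rx":0,"ry":0,"rz":0,"dx":0,"dy":0,"dz":-0.1,"claw":0},
    {"rx":0,"ry":0,"rz":0,"dx":0,"dy":0,"dz":-0.13,"claw":0},
    {"rx":0,"ry":0,"rz":0,"dx":0,"dy":0,"dz":-0.13,"claw":0},
    {"rx":0,"ry":0,"rz":0,"dx":0,"dy":0,"dz":-0.08,"claw":0},
    {"rx":0,"ry":0,"rz":0.085,"dx":0,"dy":0,"dz":0,"claw":0},
    {"rx":0,"ry":0,"rz":0.085,"dx":0,"dy":0,"dz":0,"claw":0},
    {"rx":0,"ry":0,"rz":0.085,"dx":0,"dy":0,"dz":0,"claw":0},
    {"rx":0,"ry":0,"rz":0.085,"dx":0,"dy":0,"dz":0,"claw":0},
    {"rx":0,"ry":0,"rz":0.085,"dx":0,"dy":0,"dz":0,"claw":0},
  ],
)

```text
clock: 6.08
ee_pos: [0.5233, -0.2091, 0.1903]
eef_rot: [0.752, 0.659, -0.0, -0.001]
wrist_force: [-0.5, 0.4, -3.9]
width: 0.0229
finger_force: 59.4
```

```bash
python3 go.py .475 .194 .18 -7.25; python3 -c "
from h import *
c=load('wrist'); print(onz(c,[(287,190),(358,190)],.046))"
```

```text
t 6.08 [ 0.5233 -0.2091  0.1903] yawY -7.49 F [-0.5  0.4 -3.9] w 0.0229 59.3993479013443 q [-0.59  0.22  1.7  -0.    1.22 -0.46]
 shift frac tool [ 1.3111 -0.3348  0.0362] turn frac [-0.0015 -0.0005 -0.0028]
[[ 0.48646933 -0.16507115  0.046     ]
 [ 0.50658996 -0.15379119  0.046     ]]
```

step_arm(
  rows=[
    {"rx":0,"ry":0,"rz":0,"dx":0.1,"dy":-0.03,"dz":0,"claw":0},
    {"rx":0,"ry":0,"rz":0,"dx":0.15,"dy":-0.04,"dz":0,"claw":0},
    {"rx":0,"ry":0,"rz":0,"dx":0.17,"dy":-0.04,"dz":0,"claw":0},
    {"rx":0,"ry":0,"rz":0,"dx":0.17,"dy":-0.04,"dz":0,"claw":0},
    {"rx":0,"ry":0,"rz":0,"dx":0.17,"dy":-0.04,"dz":0,"claw":0},
    {"rx":0,"ry":0,"rz":0,"dx":0.17,"dy":-0.04,"dz":0,"claw":0},
    {"rx":0,"ry":0,"rz":0,"dx":0.17,"dy":-0.04,"dz":0.01,"claw":0},
    {"rx":0,"ry":0,"rz":0,"dx":0.13,"dy":-0.04,"dz":0.02,"claw":0},
    {"rx":0,"ry":0,"rz":0,"dx":0.08,"dy":-0.025,"dz":0,"claw":0},
    {"rx":0,"ry":0,"rz":0,"dx":0,"dy":0,"dz":0,"claw":0},
  ],
)

```text
clock: 7.32
ee_pos: [0.4727, 0.1944, 0.1814]
eef_rot: [0.749, 0.662, -0.001, -0.001]
wrist_force: [-0.2, 0.1, -3.0]
width: 0.0227
finger_force: 59.5
```

```bash
python3 -c "
from h import *
c=snap('wrist','w3'); snap('top','t3')";  python3 go.py .475 .194 .18 -7.25
```

```text
t 7.42 [0.4736 0.1927 0.1817] yawY -7.21 F [ 0.6  0.3 -2.9] w 0.0226 59.49989676475525 q [ 0.15  0.12  1.83 -0.    1.19  0.28]
 shift frac tool [0.0049 0.004  0.0057] turn frac [-0.0007  0.0006  0.0005]
```

View pics/w3.png

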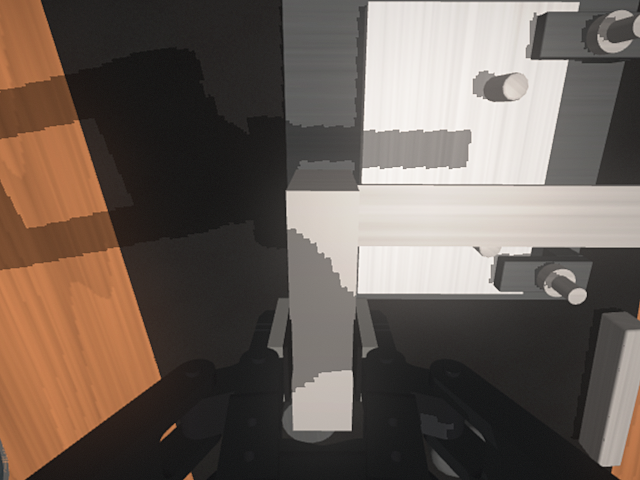

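The wrist view shows the square held as before. The workpiece front edge runs from about (367,2) to (357,292), and the pins are at (514,88) and (488,250), on either side of the blade. I'll measure the edge and pins from here.

```bash
python3 - <<'E'
from h import *
c=load('wrist'); g=c['image'].min(2).astype(float)
for v in(20,60,100,175,255,275): print(v,g[v,350:374].astype(int))
pts=[]
for v in list(range(8,120))+list(range(250,288)):
    r=g[v,350:378]; k=np.where((r[:-1]<200)&(r[1:]>=200))[0]
    if len(k): k=k[0]; pts.append((350+k+(200-r[k])/(r[k+1]-r[k]),v))
e=onz(c,pts,.03)[:,:2]; vx,vy,x0,y0=cv2.fitLine(np.float32(e),cv2.DIST_HUBER,0,1e-4,1e-4).ravel()
if vy<0: vx,vy=-vx,-vy
res=(e-[x0,y0])@[vy,-vx]; print(len(pts),'yaw',np.degrees(np.arctan2(-vx,vy)),'pt',x0,y0,'res mm',np.abs(res).max()*1e3, 'x at y=.1944',x0+vx/vy*(.1944-y0),'top-cam est',.5025+(.1944-.2369)*np.tan(np.radians(7.25)))
# end edges of workpiece
print('ends',onz(c,[(430,2),(400,292.5)],.03))
print('pin a top',onz(c,[(515,87)],.06))
b=onz(c,[(288,190),(358,190)],c['world_to_cam'][0,0]*0+.1817-.0506+.046); print('stock end',b, 'blade y')
E
```

```text
20 [ 95  96  96  94  94  98  85  62  66  66  68  68  68  66  74  84  71 174
 237 225 222 221 222 223]
60 [100 100 100 102 103  92  70  73  74  75  75  75  75  82  88 115 203 238
 230 228 229 229 230 231]
100 [102 101 102 105  93  74  75  76  77  77  76  82  88  83 154 232 237 233
 234 234 235 235 234 233]
175 [ 97  99  97  89  75  78  77  78  76  85  89 130 223 245 239 237 236 237
 237 237 236 235 236 238]
255 [204 203 204 203 205 207 198 143 124 217 242 235 233 233 233 233 234 231
 230 233 234 231 229 228]
275 [198 200 200 201 202 207 174 108 195 242 233 231 231 231 231 231 229 227
 229 231 228 226 226 227]
150 yaw -7.275023 pt 0.5143231 0.2961588 res mm 5.756521486454342 x at y=.1944 0.5013326 top-cam est 0.49709331710995547
ends [[0.5568981  0.32939273 0.03      ]
 [0.52735966 0.13272526 0.03      ]]
pin a top [[0.59660873 0.27405662 0.06      ]]
stock end [[0.46967084 0.25294245 0.1771    ]
 [0.49219139 0.25016021 0.1771    ]] blade y
```

```bash
python3 go.py .4835 .197 .068 -7.27
```

```text
t 7.42 [0.4736 0.1927 0.1817] yawY -7.21 F [ 0.6  0.3 -2.9] w 0.0226 59.49989676475525 q [ 0.15  0.12  1.83 -0.    1.19  0.28]
 shift frac tool [0.0187 0.0313 0.379 ] turn frac [-0.0007  0.0006  0.0007]
```

step_arm(
  rows=[
    {"rx":0,"ry":0,"rz":0,"dx":0.019,"dy":0.031,"dz":0.04,"claw":0},
    {"rx":0,"ry":0,"rz":0,"dx":0,"dy":0,"dz":0.08,"claw":0},
    {"rx":0,"ry":0,"rz":0,"dx":0,"dy":0,"dz":0.08,"claw":0},
    {"rx":0,"ry":0,"rz":0,"dx":0,"dy":0,"dz":0.06,"claw":0},
    {"rx":0,"ry":0,"rz":0,"dx":0,"dy":0,"dz":0.05,"claw":0},
    {"rx":0,"ry":0,"rz":0,"dx":0,"dy":0,"dz":0.04,"claw":0},
    {"rx":0,"ry":0,"rz":0,"dx":0,"dy":0,"dz":0.03,"claw":0},
    {"rx":0,"ry":0,"rz":0,"dx":0,"dy":0,"dz":0,"claw":0},
    {"rx":0,"ry":0,"rz":0,"dx":0,"dy":0,"dz":0,"claw":0},
  ],
)

```text
clock: 8.55
ee_pos: [0.4845, 0.1977, 0.0687]
eef_rot: [0.75, 0.661, 0.0, 0.0]
wrist_force: [-0.8, 0.6, -3.1]
width: 0.0227
finger_force: 59.5
```

```bash
python3 -c "
from h import *
c=snap('wrist','w4')";  python3 go.py .4865 .197 .0626 -7.27
```

```text
t 8.6 [0.4846 0.1977 0.0688] yawY -7.24 F [ 0.4  0.1 -2.9] w 0.0229 59.488075375556946 q [0.16 0.32 1.86 0.   0.96 0.29]
 shift frac tool [-0.0015  0.0065  0.0207] turn frac [ 0.0008 -0.0002  0.0003]
```

View pics/w4.png

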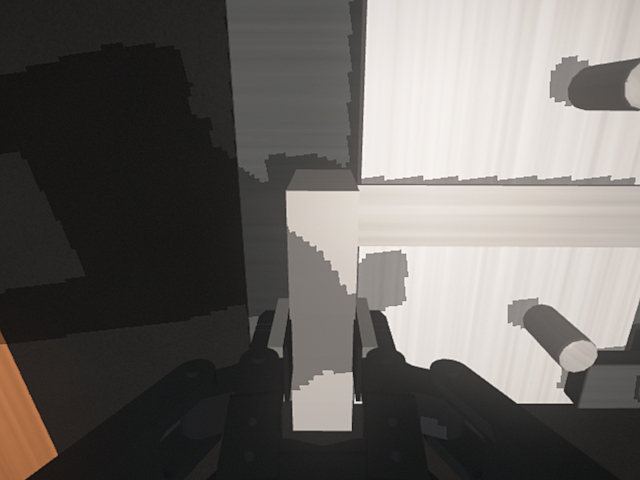

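The wrist view shows the stock beside the edge, which is visible at columns 360–366, rows 0–180. The blade (rows 185–246) lies between the pins. I'll measure the gap.

```bash
python3 - <<'E'
from h import *
c=load('wrist'); g=c['image'].min(2).astype(float)
s=status.observe(); pts=[]
for v in range(8,165):
    r=g[v,352:376]; k=np.where((r[:-1]<200)&(r[1:]>=200))[0]
    if len(k): k=k[0]; pts.append((352+k+(200-r[k])/(r[k+1]-r[k]),v))
e=onz(c,pts,.03)[:,:2]; vx,vy,x0,y0=cv2.fitLine(np.float32(e),cv2.DIST_HUBER,0,1e-4,1e-4).ravel()
if vy<0: vx,vy=-vx,-vy
d=(np.array([x0,y0])-s['ee_pos'][:2])@[vy,-vx]
zt=s['ee_pos'][2]-.0506+.046
b=onz(c,[(287,191),(358,191)],zt)[:,:2]; bl=[(np.array([x0,y0])-q)@[vy,-vx]*1e3 for q in b]
print(len(pts),'yaw',np.degrees(np.arctan2(-vx,vy)),'TCP to edge mm',d*1e3,'stock top corners to edge',bl)
E
```

```text
157 yaw -7.293355 TCP to edge mm 16.87651236676084 stock top corners to edge [np.float64(27.56000625199181), np.float64(4.480485378157983)]
```

step_arm(
  rows=[
    {"rx":0,"ry":0,"rz":0,"dx":0,"dy":0,"dz":0.008,"claw":0},
    {"rx":0,"ry":0,"rz":0,"dx":0,"dy":0.005,"dz":0.008,"claw":0},
    {"rx":0,"ry":0,"rz":0,"dx":0,"dy":0.005,"dz":0,"claw":0},
    {"rx":0,"ry":0,"rz":0,"dx":0,"dy":0.003,"dz":0,"claw":0},
    {"rx":0,"ry":0,"rz":0,"dx":0,"dy":0,"dz":0,"claw":0},
    {"rx":0,"ry":0,"rz":0,"dx":0,"dy":0,"dz":0,"claw":0},
  ],
)

```text
clock: 9.35
ee_pos: [0.488, 0.197, 0.0634]
eef_rot: [0.75, 0.661, -0.0, 0.0]
wrist_force: [-0.7, -0.4, -3.2]
width: 0.0228
finger_force: 59.5
```

```bash
python3 go.py .4865 .197 .0626 -7.27
```

```text
t 9.35 [0.488  0.197  0.0634] yawY -7.25 F [-0.7 -0.4 -3.2] w 0.0228 59.49409782886505 q [ 0.16  0.34  1.86 -0.    0.95  0.28]
 shift frac tool [-0.0008 -0.0048  0.0027] turn frac [-0.      0.      0.0003]
```

step_arm(
  rows=[
    {"rx":0,"ry":0,"rz":0,"dx":0,"dy":0.003,"dz":0,"claw":0},
    {"rx":0,"ry":0,"rz":0,"dx":0,"dy":0,"dz":0,"claw":0},
    {"rx":0,"ry":0,"rz":0,"dx":0,"dy":0,"dz":0,"claw":0},
  ],
)

```text
clock: 9.72
ee_pos: [0.4884, 0.1969, 0.0632]
eef_rot: [0.75, 0.661, -0.0, -0.0]
wrist_force: [-2.5, 0.2, -1.9]
width: 0.0229
finger_force: 59.6
```

step_arm(
  rows=[
    {"rx":0,"ry":0,"rz":0,"dx":0,"dy":0.002,"dz":0,"claw":0},
    {"rx":0,"ry":0,"rz":0,"dx":0,"dy":0,"dz":0,"claw":0},
    {"rx":0,"ry":0,"rz":0,"dx":0,"dy":0,"dz":0,"claw":0},
  ],
)

```text
clock: 10.1
ee_pos: [0.4885, 0.1969, 0.0631]
eef_rot: [0.75, 0.661, -0.001, -0.001]
wrist_force: [-4.4, 0.4, -0.9]
width: 0.0228
finger_force: 59.9
```

step_arm(
  rows=[
    {"rx":0,"ry":0,"rz":0,"dx":0,"dy":0,"dz":0.003,"claw":0},
    {"rx":0,"ry":0,"rz":0,"dx":0,"dy":0,"dz":0,"claw":0},
    {"rx":0,"ry":0,"rz":0,"dx":0,"dy":0,"dz":0,"claw":0},
  ],
)

```text
clock: 10.48
ee_pos: [0.4886, 0.1969, 0.0625]
eef_rot: [0.75, 0.661, -0.001, -0.001]
wrist_force: [-5.4, 0.1, 2.4]
width: 0.0223
finger_force: 60.2
```

step_arm(
  rows=[
    {"rx":0,"ry":0,"rz":0,"dx":0,"dy":0.002,"dz":0.002,"claw":0},
    {"rx":0,"ry":0,"rz":0,"dx":0,"dy":0,"dz":0,"claw":0},
    {"rx":0,"ry":0,"rz":0,"dx":0,"dy":0,"dz":0,"claw":0},
  ],
)

```text
clock: 10.85
ee_pos: [0.4886, 0.1969, 0.0625]
eef_rot: [0.75, 0.661, -0.001, -0.001]
wrist_force: [-9.7, -0.2, 9.4]
width: 0.023
finger_force: 61.2
```

```bash
python3 go.py .4865 .197 .0626 -7.27; python3 -c "
from h import *
print(status.observe()['moment'])"
```

```text
t 10.85 [0.4886 0.1969 0.0625] yawY -7.22 F [-9.7 -0.2  9.4] w 0.023 61.23980462551117 q [0.16 0.34 1.85 0.   0.95 0.28]
 shift frac tool [-0.0006 -0.0071 -0.0004] turn frac [-0.0023  0.0005  0.0006]
[0.02404683 2.07667941 0.20641815]
```

step_arm(
  grip_force=20,
  rows=[
    {"rx":0,"ry":0,"rz":0,"dx":0,"dy":0,"dz":0,"claw":0},
    {"rx":0,"ry":0,"rz":0,"dx":0,"dy":0,"dz":0,"claw":0},
    {"rx":0,"ry":0,"rz":0,"dx":0,"dy":0,"dz":0,"claw":0},
    {"rx":0,"ry":0,"rz":0,"dx":0,"dy":0,"dz":0,"claw":0.35},
    {"rx":0,"ry":0,"rz":0,"dx":0,"dy":0,"dz":0,"claw":0.5},
    {"rx":0,"ry":0,"rz":0,"dx":0,"dy":0,"dz":0,"claw":0.7},
    {"rx":0,"ry":0,"rz":0,"dx":0,"dy":0,"dz":0,"claw":0.7},
    {"rx":0,"ry":0,"rz":0,"dx":0,"dy":0,"dz":0,"claw":0.7},
  ],
)

```text
clock: 11.85
ee_pos: [0.4902, 0.1967, 0.0619]
eef_rot: [0.75, 0.661, 0.0, 0.0]
wrist_force: [0.4, -0.0, 0.5]
width: 0.06
finger_force: 0.0
```

```bash
python3 go.py .4865 .197 .16 -7.27
```

```text
t 11.85 [0.4902 0.1967 0.0619] yawY -7.26 F [ 0.4 -0.   0.5] w 0.06 0.0 q [ 0.16  0.34  1.85 -0.    0.95  0.28]
 shift frac tool [-0.0007 -0.0123 -0.327 ] turn frac [ 0.0002 -0.      0.0002]
```

step_arm(
  rows=[
    {"rx":0,"ry":0,"rz":0,"dx":0,"dy":0,"dz":-0.04,"claw":0.7},
    {"rx":0,"ry":0,"rz":0,"dx":0,"dy":0,"dz":-0.08,"claw":0.7},
    {"rx":0,"ry":0,"rz":0,"dx":0,"dy":0,"dz":-0.12,"claw":0.7},
    {"rx":0,"ry":0,"rz":0,"dx":0,"dy":0,"dz":-0.12,"claw":0.7},
    {"rx":0,"ry":0,"rz":0,"dx":-0.1,"dy":0,"dz":-0.05,"claw":0.7},
    {"rx":0,"ry":0,"rz":0,"dx":0,"dy":0,"dz":0,"claw":0.7},
    {"rx":0,"ry":0,"rz":0,"dx":0,"dy":0,"dz":0,"claw":0.7},
  ],
)

```text
clock: 12.72
ee_pos: [0.4861, 0.1672, 0.185]
eef_rot: [0.751, 0.661, 0.0, -0.0]
wrist_force: [0.3, 0.0, 0.3]
width: 0.06
finger_force: 0.0
```

```bash
python3 -c "
from h import *
c=snap('wrist','w5')"
```

```text
(no output)
```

View pics/w5.png

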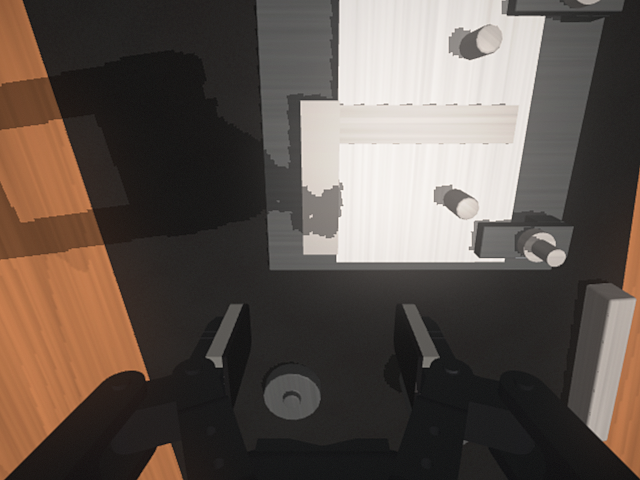

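The square sits on the ledge with its stock at columns 302–340, rows 99–255, and its blade at rows 104–143 between the pins at (487,40) and (465,207). I'll check parallelism and distance in numbers.

```bash
python3 - <<'E'
from h import *
c=load('wrist'); g=c['image'].min(2).astype(float)
def fit(rows,a,b,z,th):
    pts=[]
    for v in rows:
        r=g[v,a:b]; k=np.where((r[:-1]<th)&(r[1:]>=th))[0]
        if len(k): k=k[0]; pts.append((a+k+(th-r[k])/(r[k+1]-r[k]),v))
    e=onz(c,pts,z)[:,:2]; vx,vy,x0,y0=cv2.fitLine(np.float32(e),cv2.DIST_HUBER,0,1e-4,1e-4).ravel()
    if vy<0: vx,vy=-vx,-vy
    return np.array([x0,y0]),np.array([vx,vy]),len(pts)
p,d,n=fit(range(4,95),328,345,.03,200)
q,f,m=fit(list(range(105,180))+list(range(240,252)),295,310,.058,150)
print(n,m,'yaw edge',np.degrees(np.arctan2(-d[0],d[1])),'yaw stock',np.degrees(np.arctan2(-f[0],f[1])),'outer edge to wp edge mm',(p-q)@[d[1],-d[0]]*1e3)
t=load('top'); c2=snap('top','t5'); P0=np.load('P.npy')
df=(cv2.absdiff(t['image'],c2['image']).max(2)>60).astype(np.uint8)
im0=cv2.imread('pics/top1.png'); df=cv2.absdiff(im0,c2['image']).max(2)
for nm,(u,v) in dict(canister=(311,230),cap=(310,281),bottle=(135,215),cup=(487,210),par=(308,182)).items(): print(nm,df[v-18:v+18,u-20:u+20].mean().round(1))
x=onz(c2,[(0,0)],0)
g=c2['z_map']; uv=proj(c2,[[.476,.205,.058],[.59,.23,.035]]); print(uv, dep(c2,uv).round(4))
E
```

```text
91 87 yaw edge -7.4706187 yaw stock -7.181292 outer edge to wp edge mm 23.884375
canister 4.0
cap 4.0
bottle 3.1
cup 2.9
par 3.0
[[232.17349487 263.1807645 ]
 [225.21235865 223.20001548]] [[0.4418 0.1687 0.2706]
 [0.4716 0.1399 0.5159]]
```

```bash
python3 -c "
from rig import close_job
print(close_job())"
```

```text
the job is handed in; nothing more can be done
None
```

The job is handed in: the square's stock stands on the ledge flush with the workpiece's front edge (outer face measured 23.9 mm from it for a 24 mm stock, within 0.3° of parallel), its blade lies between the pins, the bystanders show no visible change, and it took about 13 s.

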